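Sort left- and right-hand pipe brackets into their trays

ROBOT

A 7-joint arm with a two-finger parallel gripper is mounted at the origin on the work surface. World frame = base frame: x ahead of the robot, y to its left, z up, the work surface at z = 0. Lengths are in m, angles in rad, forces in N, time in s.
With the tool pointing down it reaches from about 0.35 to 0.9 m from the base axis. Payload 19.9 kg.
Tool frame: the origin (TCP) lies midway between the tips of the shut fingers; the grasp point (between the pads) lies manip.grip_point_offset behind it (manip.grip_point_offset is the distance from the TCP to the grasp point, in m); z points along the fingers, y is the line along which they close (so a half turn about z gives the same grasp; the last joint's range is limited). The gripper opens to 85 mm and grips with 20 to 120 N. Pads are 22 mm wide; open, the fingers measure 114 mm over their backs; the gripper's body (76 mm by 85 mm) begins 54 mm behind the grasp point. The pads swing forward as they close: fully open they stand 13 mm farther back than shut.
Start: joints at [-1.288, 0.417, -0.01, 1.614, 0.005, 1.111, -0.053], TCP at [0.199, 0.593, 0.231] pointing down, gripper open.
Joint ranges: [-2.81, 2.81], [-0.39, 2.02], [-1.27, 1.25], [0.06, 2.57], [-1.19, 4.33], [0.19, 2], [-2.82, 2.82]. Speed limits (rad/s): [1.89, 1.89, 2.39, 2.39, 3.01, 3.01, 3.01].

INTERFACE

Orientations are given as a unit quaternion [x, y, z, w].
In Python, from station import manip, optics gives the robot as it stands.
- The arm moves only by the tool servo_tool, never from a script. Its arguments are lists of equal length, an entry for each row: "xyz": the shift along the tool's x, y, z each as a share of 0.15 m, from -1 to 1, a list of three; "twist": the turn, a rotation vector about the tool's x, y, z each as a share of pi rad, from -1 to 1, a list of three. In form: {"xyz": [[tx, ty, tz], ...], "twist": [[rx, ry, rz], ...]}. A call has 1 to 10 rows; each row shifts and turns the commanded pose from where the row before left it, along the tool's axes as they then stand; what a row does not reach is not made up. A row lasts 1/12 s, in which the tool goes at most 41.7 mm and 7.16 degrees, less where a joint would pass 70% of its speed; a pose out of reach is approached as far as the arm can. A call with a number of a shift or a turn outside -1 to 1 is refused whole. A call with a gripper value outside its range is refused whole. "fingers" is the opening, from 0 (shut) to 1 (fully open), set as the call begins (left out, the last holds). The fingers move at their own pace and stop on an object; "grip_force" is the grip in N (left out, the last holds). Time passes only in rows, so rows that do not move let the fingers close. It gives the time, the measured TCP pose, the force, the opening and the grip force at its end, in the units of the state.
- manip.get_obs(): the state, without advancing time (a new reading comes with each control period).
- optics.camera(name): name is "scene" or "side" or "wrist"; returns the picture (480x640x3 uint8, red, green, blue); there is no depth.
- optics.camera_model(name): a dict with "vertical_fov" (degrees; the focal length in pixels is half the picture's height over the tangent of half this angle, whatever the lens; pixels are square), "cx", "cy" (the principal point, pixels), "R" (3x3) and "t" (3): a world point X has camera coordinates R X + t; the wrist camera has in their place "hand_eye" (4x4, takes a point from camera to tool coordinates, whose origin is the TCP and whose axes are the flange's). Camera axes: x right, y down, z forward; pixel columns grow to the right and rows downward; lengths in m; the calibration is good to about 2 mm. A picture is of the moment at which its call begins: read the wrist's pose just before it. camera_model takes no time and is no camera call.
- manip.sign_off(): hands the job in; it is judged then, once.
The state is a dict: "clock": time; "joints": joint angles; "qd": joint speeds; "joint_torque": joint torques, N m; "position": TCP position; "orientation": TCP orientation; "wrist_force": force on the tool from outside, world axes, zero at the start; "torque": the same for the moment, N m; "width": finger opening in m; "grasp_force": force on a finger pad.
Only numpy, scipy, OpenCV 4.12 (cv2) and the standard library are available. Lean on these libraries where they do the work, as an engineer would, in place of code of your own. Each camera call takes 0.05 s, during which the arm holds its last target. There are 200 camera calls.

TASK

The two primed pipe brackets standing on end in the middle of the bench are a mirror-image pair: put each into the blue tray that already holds one of its own hand, beside the stored one and lying the same way as it does, arm flat on the tray floor and its back plate hard and square against the same end wall. Set them down rather than dropping or slamming them, and leave the stored brackets and everything else on the bench where they are.

Things in the scene. Friction and masses are not known exactly. Their poses are not given: they have to be found in the camera images.
- bracket_left: Left-hand steel pipe bracket, grey, 0.5-0.7 kg: arm 130 x 46 x 5 mm, back plate 46 x 85 x 5 square to its end, web along its left edge only (seen from the arm's tip to the back plate). Origin: centre of the arm's underside; +x along the arm to the back plate, +z up the back plate, +y left. It starts standing on the back plate: x straight down, origin 65 mm up, z roughly to the left as seen from the robot (+y of the bench).
- bracket_left_back (a point): Middle of the lower edge of the left-hand bracket's back plate, outer face: own point (65, 0, 0) mm. In the bracket's frame the back plate fills x 60 to 65, y -23 to 23, z 0 to 85; the arm fills x -65 to 65, y -23 to 23, z 0 to 5. Axes as the bracket's.
- bracket_left_web (a point): Middle of the long sloping free edge of the left-hand bracket's web, where it can be gripped: own point (-1, 20.5, 46) mm. The web is 5 mm thick (y 18 to 23), a flat plate with corners (x, z) = (60, 5), (-50, 5), (-50, 14), (48, 78), (60, 78) mm. Centre of mass near (20, 7, 23) mm. Axes as the bracket's.
- tray_left: Blue steel tray for left-hand brackets, fixed, 178 x 218 mm, 33 high, floor and walls 4 thick: inside 170 (x) by 210 (y) mm, floor at z = 4. Origin under its centre on the bench; +x to its end wall on the left seen from the robot (inner face at x = 85), z up. It holds one left-hand bracket at its -y side, the rest is free. The trays look alike and may change places.
- tray_left_end (a point): Middle of the foot of that end wall's inner face: tray point (85, 0, 4) mm.
- stored_left: A loose left-hand bracket, same shape and frame as bracket_left, already stored rightly in tray_left: arm flat on the floor, back plate against the +x end wall, origin some 66 to 74 mm to the tray's -y side. To be left alone.
- bracket_right: Right-hand steel pipe bracket, grey, 0.5-0.7 kg: arm 130 x 46 x 5 mm, back plate 46 x 85 x 5 square to its end, web along its right edge only (seen from the arm's tip to the back plate). Origin: centre of the arm's underside; +x along the arm to the back plate, +z up the back plate, +y left. It starts standing on the back plate: x straight down, origin 65 mm up, z roughly to the left as seen from the robot (+y of the bench).
- bracket_right_back (a point): Middle of the lower edge of the right-hand bracket's back plate, outer face: own point (65, 0, 0) mm. In the bracket's frame the back plate fills x 60 to 65, y -23 to 23, z 0 to 85; the arm fills x -65 to 65, y -23 to 23, z 0 to 5. Axes as the bracket's.
- bracket_right_web (a point): Middle of the long sloping free edge of the right-hand bracket's web, where it can be gripped: own point (-1, -20.5, 46) mm. The web is 5 mm thick (y -23 to -18), a flat plate with corners (x, z) = (60, 5), (-50, 5), (-50, 14), (48, 78), (60, 78) mm. Centre of mass near (20, -7, 23) mm. Axes as the bracket's.
- tray_right: Blue steel tray for right-hand brackets, fixed, 178 x 218 mm, 33 high, floor and walls 4 thick: inside 170 (x) by 210 (y) mm, floor at z = 4. Origin under its centre on the bench; +x to its end wall on the left seen from the robot (inner face at x = 85), z up. It holds one right-hand bracket at its +y side, the rest is free. The trays look alike and may change places.
- tray_right_end (a point): Middle of the foot of that end wall's inner face: tray point (85, 0, 4) mm.
- stored_right: A loose right-hand bracket, same shape and frame as bracket_right, already stored rightly in tray_right: arm flat on the floor, back plate against the +x end wall, origin some 66 to 74 mm to the tray's +y side. To be left alone.
- spanner: Dark double open-ended spanner, 268 mm long, 62 wide, 12 thick, flat on the bench beyond the brackets; origin at the centre of its underside. Not part of the job.
- hammer: Hammer with red handle, 280 mm long, lying at the bench's right side; origin at the centre of its underside. Not part of the job.
- tape_measure: Yellow and black tape measure, 68 x 64 x 36 mm, between the robot and the brackets; origin at the centre of its underside. Not part of the job.
- gasket: Flat grey ring gasket, 60 mm across, 4 thick, lying between the two standing brackets; origin at the centre of its underside. Not part of the job.
- flange: Rusty pipe flange with neck, 140 mm across, 46 high, at the left side; origin at the centre of its underside. Not part of the job.
- socket: Steel spanner socket, 38 mm across, 48 high, standing beyond the trays on the right; origin at the centre of its underside. Not part of the job.
Not all that is in view belongs to the job. Leave any red or yellow look-alike of the bracket_left alone.

How it is judged:
At the end, for the whole second after the job is handed in: Each loose bracket lies in the tray of its own hand, on its arm (tilt under 4.5 degrees) on the floor beside the stored one, square to the end wall that the stored one touches within 7 degrees, back plate within 3 mm of that wall, released and at rest (y of bracket_left in the frame of tray_left between -0.078 and 0.078 m and z of bracket_left in the frame of tray_left between 0.001 and 0.009 m and x of bracket_left_back in the frame of tray_left between 0.082 and 0.09 m and angle between each of bracket_left, bracket_right's own z axis and vertical below 0.08 rad and angle between the x axis of bracket_left and the x axis of tray_left, either way round below 0.12 rad and linear speed of each of bracket_left, bracket_right below 0.02 m/s and angular speed of each of bracket_left, bracket_right below 0.1 rad/s and y of bracket_right in the frame of tray_right between -0.078 and 0.078 m and z of bracket_right in the frame of tray_right between 0.001 and 0.009 m and x of bracket_right_back in the frame of tray_right between 0.082 and 0.09 m and angle between the x axis of bracket_right and the x axis of tray_right, either way round below 0.12 rad).
It fails at once if The left-hand bracket is dropped or slammed into a tray (comes down in it faster than 0.45 m/s, or strikes it with over 120 N) ((linear speed of bracket_left above 0.45 m/s and z of bracket_left in the frame of tray_left below 0.03 m and horizontal distance between bracket_left and tray_left below 0.11 m) or (linear speed of bracket_left above 0.45 m/s and z of bracket_left in the frame of tray_right below 0.03 m and horizontal distance between bracket_left and tray_right below 0.11 m) or contact force between bracket_left and tray_left above 120 N or contact force between bracket_left and tray_right above 120 N).
It fails at once if The stored left-hand bracket is pushed about (15 mm) (distance of stored_left from where it was at the start of the episode above 0.015 m).
It fails at once if The right-hand bracket is dropped or slammed into a tray (comes down in it faster than 0.45 m/s, or strikes it with over 120 N) ((linear speed of bracket_right above 0.45 m/s and z of bracket_right in the frame of tray_left below 0.03 m and horizontal distance between bracket_right and tray_left below 0.11 m) or (linear speed of bracket_right above 0.45 m/s and z of bracket_right in the frame of tray_right below 0.03 m and horizontal distance between bracket_right and tray_right below 0.11 m) or contact force between bracket_right and tray_left above 120 N or contact force between bracket_right and tray_right above 120 N).
It fails at once if The stored right-hand bracket is pushed about (15 mm) (distance of stored_right from where it was at the start of the episode above 0.015 m).
It fails at once if Something else on the bench is knocked out of its place (30 mm) (distance of any of spanner, hammer, tape_measure, gasket, flange, socket from where it was at the start of the episode above 0.03 m).
It also fails if it takes over 58 s, if anything falls off the work surface, if the arm or the gripper's body presses on something with over 40 N, if the wrist force passes 120 N, or if a joint passes its speed limit or range.

## Working session

There is one attempt and no reset: what is moved stays moved. The work goes in short steps, Python scripts to look and compute and a tool call to move; the robot and the scene stay as the last step left them, time stands still between calls to the robot, and variables do not carry over. Pictures are saved under pics/ and viewed, at most 10 in all, crops included, and the job is handed in when it is done.

Besides the shell and the picture viewer there is one more tool, called after ">>>" as a command line: name --argument value ..., lists and objects as JSON in quotes. servo_tool: Moves the arm, as the interface text tells. Its arguments: {"type":"object","properties":{"xyz":{"type":"array"},"twist":{"type":"array"},"fingers":{"type":"number"},"grip_force":{"type":"number"}},"required":["xyz","twist"]}

```bash
ls; mkdir -p pics; python3 - <<'E'
from station import manip, optics
import cv2
print(manip.get_obs(), manip.grip_point_offset)
for n in ("scene","side","wrist"):
    im=optics.camera(n); cv2.imwrite(f"pics/{n}0.png",im[:,:,::-1]); print(n,optics.camera_model(n))
E
```

```text
pics
{'clock': 0.0, 'joints': array([-1.28851955,  0.41796864, -0.01029697,  1.61423029,  0.00472484,
        1.11073219, -0.05300405]), 'qd': array([-2.51328399e-04,  1.99025538e-04, -1.03347460e-03, -7.40750301e-04,
       -1.02161189e-05,  1.43990494e-03, -1.43085680e-04]), 'joint_torque': array([-5.95246911e-04, -8.64451790e+01,  6.78675324e-01, -4.34889221e+01,
        1.91734883e-02,  7.46415637e-03,  4.54222260e-06]), 'position': array([0.19874216, 0.59215132, 0.23064006]), 'orientation': array([ 1.61177245e-01,  9.86925257e-01, -6.56125285e-04, -4.59295979e-05]), 'wrist_force': array([-0.17724677,  0.02703858, -0.56235798]), 'torque': array([ 0.03589221, -0.03621424,  0.03218522]), 'grasp_force': 0.0, 'width': 0.08529588075980961} 0.0187
scene {'vertical_fov': 44.076692795692615, 'cx': 321.160985580128, 'cy': 237.53804713454628, 'R': array([[-0.79420799,  0.60744499, -0.01562888],
       [ 0.43656694,  0.55252438, -0.71001839],
       [-0.42266178, -0.57072533, -0.70400967]]), 't': array([ 0.36573076, -0.15214765,  1.73655375])}
side {'vertical_fov': 46.746972673557345, 'cx': 321.8655849272826, 'cy': 235.74365724772122, 'R': array([[ 0.85989243, -0.51043305, -0.0065663 ],
       [-0.35110584, -0.58204936, -0.73344614],
       [ 0.37055323,  0.63299025, -0.67971586]]), 't': array([-0.41094277,  0.21468428,  1.25512675])}
wrist {'vertical_fov': 70.99055855930654, 'cx': 316.39044084567803, 'cy': 242.45478638851966, 'hand_eye': array([[-5.51358160e-04, -9.53466279e-01, -3.01499173e-01,
         7.74632783e-02],
       [ 9.99999773e-01, -6.42282481e-04,  2.02443848e-04,
        -2.38689376e-04],
       [-3.86671019e-04, -3.01498993e-01,  9.53466417e-01,
        -1.43300489e-01],
       [ 0.00000000e+00,  0.00000000e+00,  0.00000000e+00,
         1.00000000e+00]])}
```

View pics/scene0.png

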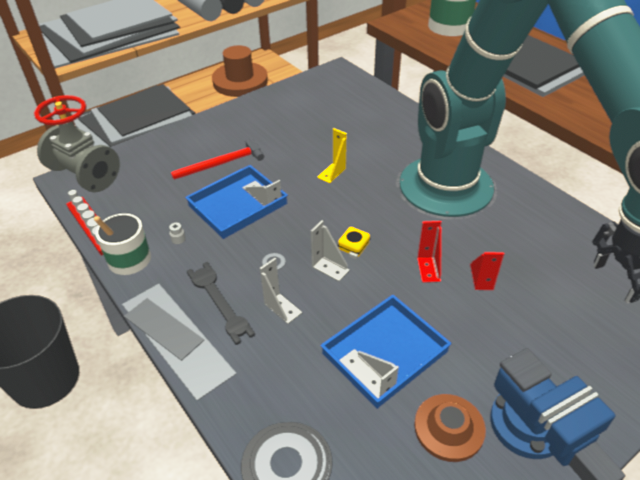

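View pics/side0.png

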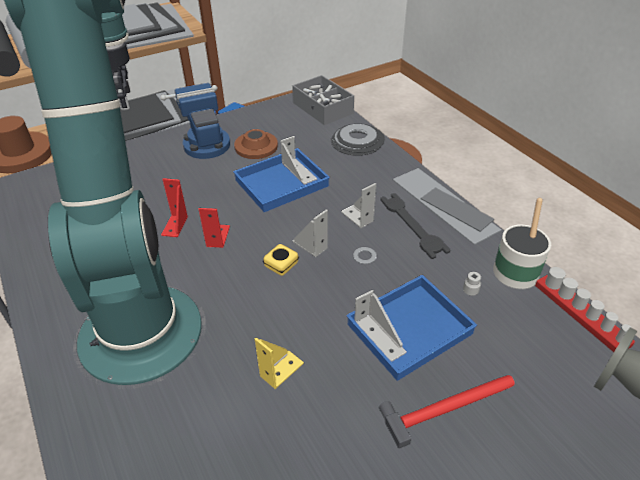

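The scene view shows tray A (stored bracket at 370,372) and tray B (stored at 262,190), with the standing brackets at (325,250) and (280,290). The side view shows the same brackets at (318,232) and (362,205). I'll enlarge these to tell the hands, and fit the trays.

```bash
cat > h.py <<'E'
import numpy as np, cv2
from station import manip, optics
from scipy.spatial.transform import Rotation as Ro
def cam(n, obs=None):
    m=optics.camera_model(n); f=240/np.tan(np.radians(m["vertical_fov"])/2)
    if n=="wrist":
        T=np.eye(4); T[:3,:3]=Ro.from_quat(obs["orientation"]).as_matrix(); T[:3,3]=obs["position"]
        M=T@m["hand_eye"]; R=M[:3,:3].T; t=-R@M[:3,3]
    else: R,t=np.array(m["R"]),np.array(m["t"])
    return f,m["cx"],m["cy"],R,t
def ray(c,p,z):
    f,cx,cy,R,t=c; p=np.atleast_2d(p).astype(float)
    d=np.c_[(p[:,0]-cx)/f,(p[:,1]-cy)/f,np.ones(len(p))]@R; o=-R.T@t
    return (o+d*((z-o[2])/d[:,2])[:,None])[:,:2]
def proj(c,X):
    f,cx,cy,R,t=c; q=np.atleast_2d(X)@R.T+t; return np.c_[cx+f*q[:,0]/q[:,2],cy+f*q[:,1]/q[:,2]]
def tri(c1,p1,c2,p2):
    A=[];b=[]
    for c,p in((c1,p1),(c2,p2)):
        f,cx,cy,R,t=c; d=R.T@np.array([(p[0]-cx)/f,(p[1]-cy)/f,1]); d/=np.linalg.norm(d); P=np.eye(3)-np.outer(d,d); A.append(P); b.append(P@(-R.T@t))
    return np.linalg.solve(sum(A),sum(b))
def quad(c,mask,z):
    # rectangle on plane z from hull of mask
    cs,_=cv2.findContours(mask,cv2.RETR_EXTERNAL,cv2.CHAIN_APPROX_NONE)
    k=max(cs,key=cv2.contourArea); return k[:,0,:]
E
python3 - <<'E'
from h import *
out=[]
for n in("scene","side"):
    im=cv2.imread(f"pics/{n}0.png"); hsv=cv2.cvtColor(im,cv2.COLOR_BGR2HSV)
    m=cv2.inRange(hsv,(105,120,60),(125,255,255)); 
    nl,lab,st,ce=cv2.connectedComponentsWithStats(m); c=cam(n)
    for i in range(1,nl):
        if st[i,4]>1500:
            k=quad(c,(lab==i).astype(np.uint8)*255,.033)
            h=cv2.convexHull(k)[:,0]; X=ray(c,h,.033)
            # rim rectangle: crude min-area rect at rim height
            print(n,st[i],ce[i].round(),cv2.minAreaRect((X*1000).astype(np.float32)))
            ap=cv2.approxPolyDP(cv2.convexHull(k),6,True)[:,0]; print(np.c_[ap,ray(c,ap,.033),ray(c,ap,0)].round(3).tolist())
a=cv2.imread("pics/scene0.png")[205:335,245:365]; b=cv2.imread("pics/side0.png")[175:305,285:405]
cv2.imwrite("pics/z1.png",np.hstack([cv2.resize(x,(390,422),interpolation=cv2.INTER_CUBIC) for x in(a,b)]))
E
```

```text
scene [ 186  165  101   73 3516] [232. 202.] ((528.7254638671875, -296.7963562011719), (235.02127075195312, 210.439208984375), 2.9207777976989746)
[[250.0, 165.0, 0.418, -0.404, 0.398, -0.442], [286.0, 202.0, 0.43, -0.2, 0.41, -0.232], [222.0, 237.0, 0.641, -0.191, 0.627, -0.223], [186.0, 196.0, 0.636, -0.397, 0.622, -0.435]]
scene [ 321  295  130  113 6183] [388. 344.] ((533.4545288085938, 327.45306396484375), (233.91629028320312, 192.4125213623047), 2.257211446762085)
[[394.0, 295.0, 0.42, 0.232, 0.4, 0.213], [450.0, 344.0, 0.418, 0.411, 0.397, 0.397], [376.0, 407.0, 0.646, 0.426, 0.633, 0.413], [321.0, 344.0, 0.641, 0.236, 0.627, 0.218]]
scene [ 491  369  124   96 6215] [546. 419.] ((383.46337890625, 656.1060791015625), (195.23291015625, 241.090087890625), 44.83338165283203)
[[491.0, 416.0, 0.479, 0.581, 0.461, 0.573], [500.0, 369.0, 0.381, 0.52, 0.36, 0.51], [577.0, 377.0, 0.27, 0.632, 0.245, 0.625], [614.0, 415.0, 0.286, 0.729, 0.261, 0.725], [566.0, 464.0, 0.444, 0.732, 0.425, 0.729], [512.0, 450.0, 0.502, 0.653, 0.484, 0.647]]
side [ 179   93   51   65 1539] [203. 129.] ((437.
[... 306 characters left out ...]
]]
side [ 234  148   95   64 2958] [278. 181.] ((521.9126586914062, 304.7043762207031), (234.92344665527344, 215.41006469726562), 2.2796835899353027)
[[328.0, 176.0, 0.642, 0.24, 0.664, 0.278], [327.0, 186.0, 0.614, 0.201, 0.637, 0.237], [263.0, 211.0, 0.409, 0.196, 0.424, 0.233], [234.0, 171.0, 0.416, 0.405, 0.432, 0.449], [297.0, 148.0, 0.634, 0.414, 0.657, 0.458]]
side [ 347  275  130  105 5846] [419. 325.] ((518.2929077148438, -314.86785888671875), (234.60443115234375, 195.38145446777344), 2.789649724960327)
[[422.0, 275.0, 0.63, -0.214, 0.652, -0.192], [476.0, 325.0, 0.638, -0.394, 0.661, -0.378], [396.0, 379.0, 0.406, -0.414, 0.421, -0.399], [347.0, 315.0, 0.41, -0.225, 0.425, -0.203]]
```

View pics/z1.png

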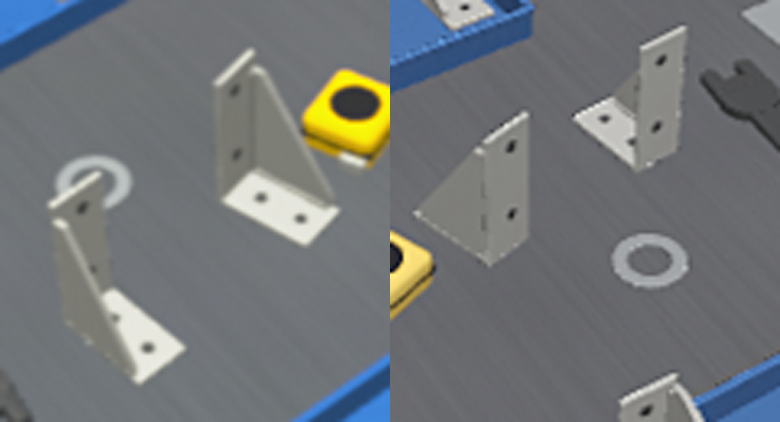

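The enlargement settles the hands. Bracket A (near the robot, by the tape) has its web on the robot side, so it is left-hand and goes in the tray at y≈+0.31. Bracket B has its web on the far side, so it is right-hand and goes in the tray at y≈-0.31.

```bash
python3 - <<'E'
from h import *
s,d=cam("scene"),cam("side")
S=lambda u,v:(245+u/3.25,205+v/3.25); D=lambda u,v:(285+(u-390)/3.25,175+v/3.25)
print("A top near/far",tri(s,S(252,50),d,D(484,150)).round(3),tri(s,S(216,80),d,D(527,113)).round(3))
print("A foot far",ray(s,S(222,200),0).round(3),ray(d,D(527,235),0).round(3),"foot near",ray(d,D(490,264),0).round(3), "plate tips", ray(s,[S(305,245),S(340,210)],0).round(3).tolist())
print("B top near/far",tri(s,S(99,174),d,D(641,46)).round(3),tri(s,S(52,206),d,D(685,28)).round(3))
print("B foot near",ray(d,D(640,170),0).round(3),"far",ray(d,D(680,150),0).round(3),"tips",ray(s,[S(139,381),S(185,348)],0).round(3).tolist())
# trays: rim edges; scene and side corner pairs
for n,P in(("L",[((394,295),(263,211)),((450,344),(234,171)),((376,407),(297,148)),((321,344),(328,180))]),("R",[((250,165),(396,379)),((286,202),(347,315)),((222,237),(422,275)),((186,196),(476,325))])):
    for a,b in P: print(n,tri(s,a,d,b).round(3))
E
```

```text
A top near/far [ 0.455 -0.001  0.124] [0.5   0.013 0.13 ]
A foot far [[0.498 0.016]] [[0.502 0.014]] foot near [[0.46  0.001]] plate tips [[0.476, 0.093], [0.432, 0.082]]
B top near/far [0.62  0.038 0.128] [0.663 0.041 0.127]
B foot near [[0.623 0.032]] far [[0.666 0.036]] tips [[0.651, 0.121], [0.608, 0.117]]
L [0.413 0.22  0.015]
L [0.417 0.41  0.03 ]
L [0.641 0.424 0.025]
L [0.637 0.232 0.025]
R [ 0.412 -0.412  0.025]
R [ 0.419 -0.215  0.017]
R [ 0.637 -0.205  0.02 ]
R [ 0.637 -0.395  0.035]
```

>>> servo_tool --xyz '[[0, 0, -0.2], [0, 0, -0.2], [0, 0, -0.2], [0, 0, -0.2], [-0.23, 0, 0], [-0.23, 0, 0], [-0.23, 0, 0], [-0.23, 0, 0], [-0.23, 0, 0], [-0.23, 0, 0]]' --twist '[[0, 0, 0], [0, 0, 0], [0, 0, 0], [0, 0, 0], [0, 0, 0.022], [0, 0, 0.022], [0, 0, 0.022], [0, 0, 0.022], [0, 0, 0.022], [0, 0, 0.022]]'

```text
clock: 0.98
position: [0.3809, 0.4936, 0.3509]
orientation: [0.362, 0.932, -0.0, -0.0]
wrist_force: [0.4, -0.0, 0.3]
width: 0.0856
grasp_force: 0.0
```

>>> servo_tool --xyz '[[-0.23, 0, 0], [-0.23, 0, 0], [-0.23, 0, 0], [-0.23, 0, 0], [-0.23, 0, 0], [-0.23, 0, 0], [-0.23, 0, 0], [-0.23, 0, 0], [-0.2, 0, 0], [0, 0, 0]]' --twist '[[0, 0, 0.022], [0, 0, 0.022], [0, 0, 0.022], [0, 0, 0.022], [0, 0, 0.022], [0, 0, 0.022], [0, 0, 0.022], [0, 0, 0.022], [0, 0, 0.022], [0, 0, 0]]'

```text
clock: 1.82
position: [0.5416, 0.2327, 0.3516]
orientation: [0.634, 0.774, -0.0, 0.001]
wrist_force: [-0.4, -0.2, 0.3]
width: 0.0853
grasp_force: 0.0
```

```bash
python3 - <<'E'
from h import *
o=manip.get_obs(); im=optics.camera("wrist")
np.save("o1.npy",o,allow_pickle=True); cv2.imwrite("pics/w1.png",im[:,:,::-1])
print(o["clock"],o["position"],o["joints"].round(2)); print(Ro.from_quat(o["orientation"]).as_matrix().round(3))
E
```

```text
1.8167 [0.54158979 0.23272226 0.35161417] [-0.77  0.28  0.39  1.56 -0.11  1.33 -0.17]
[[-0.197  0.98   0.001]
 [ 0.98   0.197 -0.002]
 [-0.002  0.001 -1.   ]]
```

View pics/w1.png

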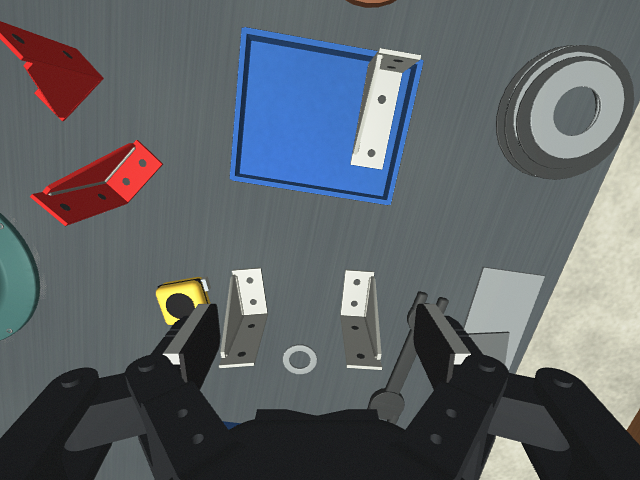

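The wrist view is clear. The left tray corners are at (243,27), (422,60), (391,205) and (231,180). A's plate edge is (232,270)-(261,268) with its top at (220,366)-(253,364). B's plate edge is (346,271)-(374,271) with its top at (347,367)-(381,365).

```bash
python3 - <<'E'
from h import *
o=np.load("o1.npy",allow_pickle=True).item(); c=cam("wrist",o)
im=cv2.imread("pics/w1.png")
hsv=cv2.cvtColor(im,cv2.COLOR_BGR2HSV); m=cv2.inRange(hsv,(105,120,60),(125,255,255))
k=quad(c,m,0); h=cv2.convexHull(k); X=ray(c,h[:,0],.033)*1000; print("tray rect",cv2.minAreaRect(X.astype(np.float32)))
print("tray",ray(c,[(243,27),(422,60),(391,205),(231,180)],.033).round(3).tolist())
for n,e,t in(("A",[(232,270),(261,268)],[(220,366),(253,364)]),("B",[(346,271),(374,271)],[(347,367),(381,365)])):
    E=ray(c,e,.005);T=ray(c,t,.13);print(n,E.round(4).tolist(),T.round(4).tolist(),"web edge",np.linalg.norm(E[1]-E[0]))
    for v in(E[1]-E[0],T[1]-T[0]): print("yaw",np.degrees(np.arctan2(v[1],v[0])))
    v=E.mean(0)-T.mean(0); print("len",np.linalg.norm(v),"yaw from z",np.degrees(np.arctan2(-v[0],v[1])))
print("stored L: plate top corners z=.089",ray(c,[(379,49),(421,58)],.089).round(3).tolist(),"arm tip z=.009",ray(c,[(351,164),(383,169)],.009).round(3).tolist())
E
```

```text
tray rect ((529.2133178710938, 325.55059814453125), (224.3389434814453, 184.15023803710938), 2.267709732055664)
tray [[0.416, 0.412], [0.636, 0.42], [0.646, 0.238], [0.424, 0.229]]
A [[0.4358, 0.0853], [0.4799, 0.0976]] [[0.4599, 0.0066], [0.5011, 0.018]] web edge 0.045769673252281526
yaw 15.538491457383051
yaw 15.404628551930122
len 0.0823061579115062 yaw from z 15.976598057712666
B [[0.6115, 0.1187], [0.6546, 0.1273]] [[0.6206, 0.0372], [0.6628, 0.0488]] web edge 0.04395384904019499
yaw 11.312144317798175
yaw 15.321237893851276
len 0.08050824035941093 yaw from z 6.209587476326017
stored L: plate top corners z=.089 [[0.574, 0.408], [0.621, 0.409]] arm tip z=.009 [[0.582, 0.28], [0.628, 0.283]]
```

```bash
cat >> h.py <<'E'
def brk(psi):  # standing bracket axes (columns x,y,z)
    s,c=np.sin(psi),np.cos(psi); return np.array([[0,-c,-s],[0,-s,c],[-1,0,0]])
def lying(psi): # lying: x -> +Y turned by psi
    s,c=np.sin(psi),np.cos(psi); return np.array([[-s,-c,0],[c,-s,0],[0,0,1.]])
a=np.sqrt(.5); TB=np.c_[[a,0,a],[0,-1,0],[a,0,-a]]  # tool axes in bracket frame
def tool(Rb,ob,g): R=Rb@TB; return R, np.array(ob)+Rb@np.array(g)+.0187*R[:,2]
def go(R,p,back=0,o=None):
    o=o or manip.get_obs(); R0=Ro.from_quat(o["orientation"]).as_matrix(); p=p-back*R[:,2]
    print("twist",(Ro.from_matrix(R0.T@R).as_rotvec()/np.pi).round(4),"shift after",(R.T@(p-o["position"])/.15).round(3),"before",(R0.T@(p-o["position"])/.15).round(3),"goal",p.round(4))
E
python3 - <<'E'
from h import *
print(np.linalg.det(TB))
R,p=tool(brk(np.radians(15.6)),(.480,.011,.065),(.0025,.0205,.0425)); print(R.round(3))
go(R,p,.08); go(R,p)
E
```

```text
1.0
[[-0.19   0.963  0.19 ]
 [ 0.681  0.269 -0.681]
 [-0.707  0.    -0.707]]
twist [-0.0084 -0.2497 -0.0205] shift after [ 0.618 -0.929  1.698] before [-0.824 -0.876  1.638] goal [0.4372 0.0882 0.1058]
twist [-0.0084 -0.2497 -0.0205] shift after [ 0.618 -0.929  2.232] before [-1.2   -0.85   2.015] goal [0.4524 0.0337 0.0493]
```

>>> servo_tool --xyz '[[0, 0, 0], [0, 0, 0], [0, 0, 0], [0, 0, 0], [0, 0, 0], [0, 0, 0], [0, 0, 0], [0, 0, 0], [0, 0, 0], [0, 0, 0]]' --twist '[[-0.0008, -0.025, -0.002], [-0.0008, -0.025, -0.002], [-0.0008, -0.025, -0.002], [-0.0008, -0.025, -0.002], [-0.0008, -0.025, -0.002], [-0.0008, -0.025, -0.002], [-0.0008, -0.025, -0.002], [-0.0008, -0.025, -0.002], [-0.0008, -0.025, -0.002], [-0.0008, -0.025, -0.002]]' --fingers 0.55

```text
clock: 2.7
position: [0.5392, 0.2408, 0.3512]
orientation: [0.556, 0.737, -0.232, 0.307]
wrist_force: [0.5, -1.3, -0.8]
width: 0.0471
grasp_force: 0.0
```

```bash
python3 - <<'E'
from h import *
print(manip.get_obs()["joints"].round(2))
R,p=tool(brk(np.radians(15.6)),(.480,.011,.065),(.0025,.0205,.0425))
go(R,p,.08)
E
```

```text
[-1.11  0.48  0.43  1.5   0.52  1.55 -0.51]
twist [0.0013 0.0012 0.0017] shift after [ 0.593 -0.929  1.72 ] before [ 0.605 -0.933  1.714] goal [0.4372 0.0882 0.1058]
```

>>> servo_tool --xyz '[[0.06, -0.093, 0.17], [0.06, -0.093, 0.17], [0.06, -0.093, 0.17], [0.06, -0.093, 0.17], [0.06, -0.093, 0.17], [0.06, -0.093, 0.17], [0.06, -0.093, 0.17], [0.06, -0.093, 0.17], [0.06, -0.093, 0.17], [0.06, -0.093, 0.17]]' --twist '[[0, 0, 0], [0, 0, 0], [0, 0, 0], [0, 0, 0], [0, 0, 0], [0, 0, 0], [0, 0, 0], [0, 0, 0], [0, 0, 0], [0, 0, 0]]'

```text
clock: 3.53
position: [0.4362, 0.0892, 0.1063]
orientation: [0.556, 0.738, -0.231, 0.305]
wrist_force: [2.1, 1.0, -0.9]
width: 0.047
grasp_force: 0.0
```

>>> servo_tool --xyz '[[0, 0, 0], [0, 0, 0]]' --twist '[[0, 0, 0], [0, 0, 0]]'

```text
clock: 3.7
position: [0.4363, 0.0889, 0.1069]
orientation: [0.556, 0.737, -0.232, 0.305]
wrist_force: [0.5, -0.5, 0.8]
width: 0.0471
grasp_force: 0.0
```

```bash
python3 - <<'E'
from h import *
o=manip.get_obs(); im=optics.camera("wrist"); cv2.imwrite("pics/w2.png",im[:,:,::-1])
print(o["joints"].round(2))
Rb=brk(np.radians(15.6)); ob=np.array([.480,.011,.065]); R,p=tool(Rb,ob,(.0025,.0205,.0425))
go(R,p,0,o); c=cam("wrist",o)
for q in((48,20.5,78),(-50,20.5,14),(-65,23,0),(-65,-23,0),(60,-23,85)): print(q,proj(c,ob+Rb@(np.array(q)/1000)).round(0))
E
```

```text
[-1.1   0.55  0.44  2.12  0.61  0.97 -0.86]
twist [0.0005 0.0005 0.0019] shift after [0.    0.004 0.543] before [0.001 0.003 0.543] goal [0.4524 0.0337 0.0493]
(48, 20.5, 78) [[318. 169.]]
(-50, 20.5, 14) [[317. 350.]]
(-65, 23, 0) [[313. 377.]]
(-65, -23, 0) [[382. 377.]]
(60, -23, 85) [[389. 146.]]
```

View pics/w2.png

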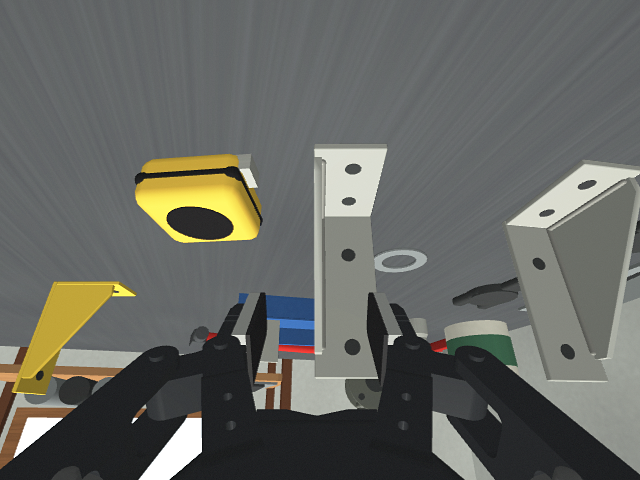

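The prediction agrees: the web sits at column ~319, centred between the pads (265 to 370). I'll advance and grip.

>>> servo_tool --xyz '[[0, 0, 0.1], [0, 0, 0.1], [0, 0, 0.1], [0, 0, 0.1], [0, 0, 0.08], [0, 0, 0.06], [0, 0, 0], [0, 0, 0]]' --twist '[[0, 0, 0], [0, 0, 0], [0, 0, 0], [0, 0, 0], [0, 0, 0], [0, 0, 0], [0, 0, 0], [0, 0, 0]]'

```text
clock: 4.42
position: [0.453, 0.0344, 0.0506]
orientation: [0.557, 0.737, -0.231, 0.305]
wrist_force: [0.5, -0.3, -0.0]
width: 0.047
grasp_force: 0.0
```

>>> servo_tool --xyz '[[0, 0, 0], [0, 0, 0], [0, 0, 0], [0, 0, 0], [0, 0, 0], [0, 0, 0]]' --twist '[[0, 0, 0], [0, 0, 0], [0, 0, 0], [0, 0, 0], [0, 0, 0], [0, 0, 0]]' --fingers 0 --grip_force 90

```text
clock: 4.92
position: [0.4529, 0.0344, 0.0507]
orientation: [0.557, 0.737, -0.231, 0.305]
wrist_force: [-3.0, 4.5, 8.9]
width: 0.0028
grasp_force: 89.0
```

>>> servo_tool --xyz '[[-0.03, 0, -0.03], [-0.08, 0, -0.08], [-0.12, 0, -0.12], [-0.12, 0, -0.12], [-0.12, 0, -0.12], [-0.12, 0, -0.12], [-0.12, 0, -0.12], [0, 0, 0]]' --twist '[[0, 0, 0], [0, 0, 0], [0, 0, 0], [0, 0, 0], [0, 0, 0], [0, 0, 0], [0, 0, 0], [0, 0, 0]]'

```text
clock: 5.58
position: [0.4536, 0.0343, 0.2042]
orientation: [0.558, 0.737, -0.229, 0.305]
wrist_force: [2.2, 0.5, -5.2]
width: 0.0032
grasp_force: 88.5
```

```bash
python3 - <<'E'
from h import *
o=manip.get_obs(); im=optics.camera("wrist"); cv2.imwrite("pics/w3.png",im[:,:,::-1])
print(o["clock"],o["joints"].round(2),o["wrist_force"],o["position"],o["width"])
# goal: lying in tray_left frame: centre (.530,.325), yaw 2.3deg
ps=np.radians(2.3); Rb=lying(ps); ob=np.array([.530,.325,0])+Rb@np.array([.010,.035,.12])
R,p=tool(Rb,ob,(.0025,.0205,.0425)); go(R,p,0,o)
E
```

```text
5.5833 [-1.06  0.33  0.52  2.12  0.68  1.09 -0.71] [ 2.16950557  0.54244671 -5.20216572] [0.45357939 0.03427628 0.20424551] 0.0031767131040116524
twist [0.0011 0.4965 0.0832] shift after [1.217 0.217 1.735] before [ 1.664  0.697 -1.134] goal [0.4735 0.3485 0.1493]
```

View pics/w3.png

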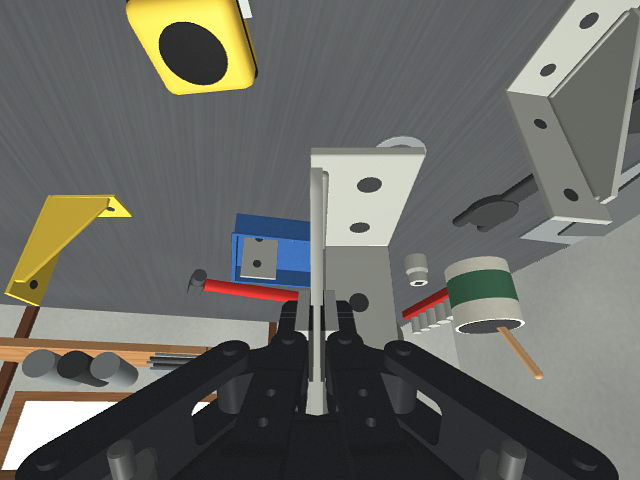

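>>> servo_tool --xyz '[[0, 0, 0], [0, 0, 0], [0, 0, 0], [0, 0, 0], [0, 0, 0], [0, 0, 0], [0, 0, 0], [0, 0, 0], [0, 0, 0], [0, 0, 0]]' --twist '[[0, 0.031, 0.0052], [0, 0.031, 0.0052], [0, 0.031, 0.0052], [0, 0.031, 0.0052], [0, 0.031, 0.0052], [0, 0.031, 0.0052], [0, 0.031, 0.0052], [0, 0.031, 0.0052], [0, 0.031, 0.0052], [0, 0.031, 0.0052]]'

```text
clock: 6.47
position: [0.4525, 0.0338, 0.2002]
orientation: [0.657, 0.747, 0.082, -0.059]
wrist_force: [-1.4, 1.2, -6.2]
width: 0.0028
grasp_force: 88.3
```

>>> servo_tool --xyz '[[0, 0, 0], [0, 0, 0], [0, 0, 0], [0, 0, 0], [0, 0, 0], [0, 0, 0], [0, 0, 0], [0, 0, 0]]' --twist '[[0, 0.031, 0.0052], [0, 0.031, 0.0052], [0, 0.031, 0.0052], [0, 0.031, 0.0052], [0, 0.031, 0.0052], [0, 0.031, 0.0052], [0, 0, 0], [0, 0, 0]]'

```text
clock: 7.13
position: [0.452, 0.0328, 0.1987]
orientation: [0.642, 0.666, 0.261, -0.275]
wrist_force: [0.5, 0.5, -3.9]
width: 0.003
grasp_force: 88.6
```

```bash
python3 - <<'E'
from h import *
o=manip.get_obs()
print(o["clock"],o["joints"].round(2),o["wrist_force"],o["position"],o["width"])
ps=np.radians(2.3); Rb=lying(ps); ob=np.array([.530,.325,0])+Rb@np.array([.010,.035,.12])
R,p=tool(Rb,ob,(.0025,.0205,.0425)); go(R,p,0,o)
E
```

```text
7.1333 [-0.13  0.39  0.53  2.05 -0.91  1.34  0.94] [ 0.53215717  0.4801248  -3.85353121] [0.45200115 0.0328031  0.19867935] 0.002990400455157148
twist [-0.0007  0.0026 -0.0015] shift after [1.25  0.228 1.716] before [1.265 0.225 1.705] goal [0.4735 0.3485 0.1493]
```

>>> servo_tool --xyz '[[0.125, 0.023, 0.171], [0.125, 0.023, 0.171], [0.125, 0.023, 0.171], [0.125, 0.023, 0.171], [0.125, 0.023, 0.171], [0.125, 0.023, 0.171], [0.125, 0.023, 0.171], [0.125, 0.023, 0.171], [0.125, 0.023, 0.171], [0.125, 0.023, 0.171]]' --twist '[[0, 0, 0], [0, 0, 0], [0, 0, 0], [0, 0, 0], [0, 0, 0], [0, 0, 0], [0, 0, 0], [0, 0, 0], [0, 0, 0], [0, 0, 0]]'

```text
clock: 7.97
position: [0.4732, 0.3515, 0.1507]
orientation: [0.64, 0.668, 0.263, -0.273]
wrist_force: [1.0, 0.1, -6.9]
width: 0.0031
grasp_force: 88.6
```

>>> servo_tool --xyz '[[0, 0, 0], [0, 0, 0]]' --twist '[[0, 0, 0], [0, 0, 0]]'

```text
clock: 8.13
position: [0.4728, 0.3509, 0.1505]
orientation: [0.639, 0.669, 0.263, -0.274]
wrist_force: [0.4, -1.2, -4.8]
width: 0.0029
grasp_force: 89.0
```

```bash
python3 - <<'E'
from h import *
o=manip.get_obs(); print(o["joints"].round(2))
im=[optics.camera(n)[:,:,::-1] for n in("side","scene")]
for n,i in zip(("side","scene"),im): cv2.imwrite(f"pics/{n}4.png",i)
a=im[0][60:230,200:370]; b=im[1][240:420,300:480]
cv2.imwrite("pics/z4.png",np.hstack([cv2.resize(x,(400,400),interpolation=cv2.INTER_CUBIC) for x in(a,b)]))
ps=np.radians(2.3); Rb=lying(ps); ob=np.array([.530,.325,0])+Rb@np.array([.010,.035,.12])
R,p=tool(Rb,ob,(.0025,.0205,.0425)); go(R,p,0,o)
# expected bracket points
c=cam("scene"); d=cam("side")
for q in((65,23,85),(65,-23,85),(-65,23,0),(-65,-23,0),(65,-23,0)):
    X=ob+Rb@(np.array(q)/1000); ps_=proj(c,X)[0]; pd=proj(d,X)[0]; print(q,"side zoom",((pd-[200,60])*400/170).round(),"scene zoom",((ps_-[300,240])*400/180+[400,0]).round())
E
```

```text
[-0.32  0.44 -0.02  2.05 -1.18  0.81  0.64]
twist [-0.0009  0.0021  0.0011] shift after [-0.017  0.004 -0.006] before [-0.017  0.004 -0.006] goal [0.4735 0.3485 0.1493]
(65, 23, 85) side zoom [107. 132.] scene zoom [708. 138.]
(65, -23, 85) side zoom [142. 121.] scene zoom [672. 164.]
(-65, 23, 0) side zoom [166. 245.] scene zoom [599. 114.]
(-65, -23, 0) side zoom [200. 233.] scene zoom [565. 137.]
(65, -23, 0) side zoom [147. 182.] scene zoom [663. 222.]
```

View pics/z4.png

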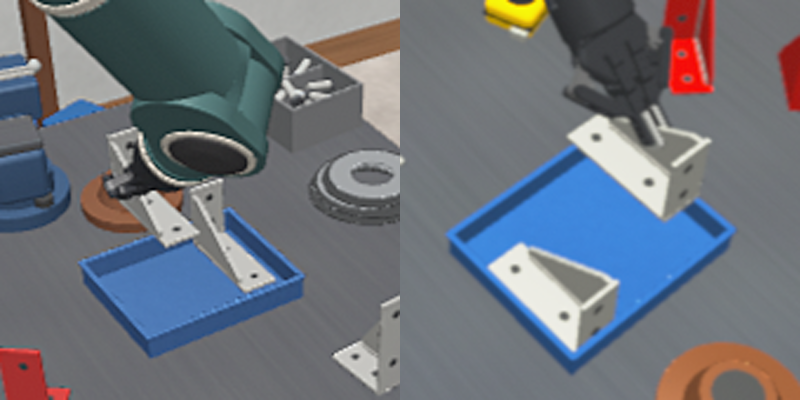

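The bracket matches the predicted pose (plate corners at zoom (708,138) and (664,220), tip at (567,137)), level and over the free side. I'll lower it.

>>> servo_tool --xyz '[[-0.05, 0, 0.05], [-0.05, 0, 0.05], [-0.05, 0, 0.05], [-0.05, 0, 0.05], [-0.05, 0, 0.05], [-0.05, 0, 0.05], [-0.05, 0, 0.05], [-0.05, 0, 0.05], [0, 0, 0], [0, 0, 0]]' --twist '[[0, 0, 0], [0, 0, 0], [0, 0, 0], [0, 0, 0], [0, 0, 0], [0, 0, 0], [0, 0, 0], [0, 0, 0], [0, 0, 0], [0, 0, 0]]'

```text
clock: 9.07
position: [0.4745, 0.3474, 0.0653]
orientation: [0.641, 0.667, 0.263, -0.274]
wrist_force: [-0.8, 0.1, -5.0]
width: 0.0033
grasp_force: 88.9
```

```bash
python3 - <<'E'
from h import *
o=manip.get_obs(); print(o["joints"].round(3))
ps=np.radians(2.3); Rb=lying(ps); ob=np.array([.530,.325,0])+Rb@np.array([.010,.035,.004])
R,p=tool(Rb,ob,(.0025,.0205,.0425)); go(R,p,0,o); print(o["wrist_force"],o["position"])
E
```

```text
[-0.051  0.629 -0.334  2.052 -1.183  0.602  0.781]
twist [-0.      0.0021 -0.0003] shift after [-0.146 -0.007  0.156] before [-0.145 -0.006  0.157] goal [0.4735 0.3485 0.0333]
[-0.8284018   0.08044288 -4.99108717] [0.47453887 0.34744324 0.06531557]
```

>>> servo_tool --xyz '[[-0.025, 0, 0.025], [-0.025, 0, 0.025], [-0.025, 0, 0.025], [-0.025, 0, 0.025], [-0.025, 0, 0.025], [0, 0, 0]]' --twist '[[0, 0, 0], [0, 0, 0], [0, 0, 0], [0, 0, 0], [0, 0, 0], [0, 0, 0]]'

```text
clock: 9.57
position: [0.4741, 0.3478, 0.0379]
orientation: [0.641, 0.667, 0.263, -0.275]
wrist_force: [-0.7, -0.4, -4.9]
width: 0.003
grasp_force: 88.9
```

>>> servo_tool --xyz '[[-0.005, 0, 0.005], [-0.005, 0, 0.005], [-0.005, 0, 0.005], [0, 0, 0]]' --twist '[[0, 0, 0], [0, 0, 0], [0, 0, 0], [0, 0, 0]]'

```text
clock: 9.9
position: [0.4745, 0.3482, 0.0361]
orientation: [0.64, 0.667, 0.264, -0.274]
wrist_force: [-0.2, 0.4, -3.9]
width: 0.0031
grasp_force: 89.3
```

>>> servo_tool --xyz '[[-0.005, 0, 0.005], [-0.005, 0, 0.005], [0, 0, 0]]' --twist '[[0, 0, 0], [0, 0, 0], [0, 0, 0]]'

```text
clock: 10.15
position: [0.4748, 0.3486, 0.0358]
orientation: [0.64, 0.667, 0.265, -0.275]
wrist_force: [-8.2, -16.8, 31.1]
width: 0.0028
grasp_force: 94.6
```

>>> servo_tool --xyz '[[-0.005, 0, 0.005], [0, 0, 0], [0, 0, 0]]' --twist '[[0, 0, 0], [0, 0, 0], [0, 0, 0]]'

```text
clock: 10.4
position: [0.4749, 0.3489, 0.0357]
orientation: [0.639, 0.667, 0.265, -0.275]
wrist_force: [-14.1, -26.3, 50.3]
width: 0.0031
grasp_force: 97.8
```

>>> servo_tool --xyz '[[0.008, 0, -0.008], [0.008, 0, -0.008], [0, 0, 0]]' --twist '[[0, 0, 0], [0, 0, 0], [0, 0, 0]]'

```text
clock: 10.65
position: [0.4746, 0.3481, 0.0364]
orientation: [0.641, 0.667, 0.263, -0.274]
wrist_force: [0.2, 0.3, -5.3]
width: 0.0032
grasp_force: 88.9
```

>>> servo_tool --xyz '[[0.009, 0, 0.009], [0.009, 0, 0.009], [0.009, 0, 0.009], [0, 0, 0]]' --twist '[[0, 0, 0], [0, 0, 0], [0, 0, 0], [0, 0, 0]]'

```text
clock: 10.98
position: [0.4741, 0.3544, 0.0361]
orientation: [0.64, 0.667, 0.263, -0.275]
wrist_force: [0.2, 0.1, -3.7]
width: 0.0026
grasp_force: 89.2
```

>>> servo_tool --xyz '[[0.006, 0, 0.006], [0.006, 0, 0.006], [0, 0, 0]]' --twist '[[0, 0, 0], [0, 0, 0], [0, 0, 0]]'

```text
clock: 11.23
position: [0.4741, 0.3566, 0.0361]
orientation: [0.641, 0.667, 0.263, -0.274]
wrist_force: [0.7, -0.1, -3.8]
width: 0.0029
grasp_force: 89.3
```

>>> servo_tool --xyz '[[0.006, 0, 0.006], [0, 0, 0], [0, 0, 0]]' --twist '[[0, 0, 0], [0, 0, 0], [0, 0, 0]]'

```text
clock: 11.48
position: [0.4741, 0.3577, 0.036]
orientation: [0.641, 0.667, 0.263, -0.274]
wrist_force: [1.2, -0.3, -2.8]
width: 0.0028
grasp_force: 89.4
```

>>> servo_tool --xyz '[[0.006, 0, 0.006], [0, 0, 0], [0, 0, 0]]' --twist '[[0, 0, 0], [0, 0, 0], [0, 0, 0]]'

```text
clock: 11.73
position: [0.4741, 0.3577, 0.0359]
orientation: [0.641, 0.667, 0.263, -0.274]
wrist_force: [-3.5, -17.2, 8.6]
width: 0.003
grasp_force: 92.2
```

>>> servo_tool --xyz '[[-0.002, 0, 0.002], [0, 0, 0]]' --twist '[[0, 0, 0], [0, 0, 0]]'

```text
clock: 11.9
position: [0.4741, 0.3577, 0.0358]
orientation: [0.641, 0.667, 0.263, -0.274]
wrist_force: [-5.5, -21.9, 18.5]
width: 0.0033
grasp_force: 93.8
```

>>> servo_tool --xyz '[[0, 0, 0], [0, 0, 0], [0, 0, 0], [0, 0, 0], [0, 0, 0]]' --twist '[[0, 0, 0], [0, 0, 0], [0, 0, 0], [0, 0, 0], [0, 0, 0]]' --fingers 0.4

```text
clock: 12.32
position: [0.4739, 0.3592, 0.0357]
orientation: [0.64, 0.667, 0.263, -0.275]
wrist_force: [-0.5, 0.0, 0.3]
width: 0.0339
grasp_force: 0.0
```

>>> servo_tool --xyz '[[0, 0, -0.05], [0, 0, -0.1], [0, 0, -0.15], [0, 0, -0.15], [0, 0, -0.15], [0, 0, -0.15], [0, 0, -0.15], [0, 0, -0.15], [0, 0, 0]]' --twist '[[0, 0, 0], [0, 0, 0], [0, 0, 0], [0, 0, 0], [0, 0, 0], [0, 0, 0], [0, 0, 0], [0, 0, 0], [0, 0, 0]]'

```text
clock: 13.07
position: [0.4802, 0.2452, 0.1501]
orientation: [0.641, 0.667, 0.264, -0.272]
wrist_force: [1.4, -0.2, 0.8]
width: 0.0341
grasp_force: 0.0
```

```bash
python3 - <<'E'
from h import *
o=manip.get_obs(); print(o["joints"].round(2))
im=[optics.camera(n)[:,:,::-1] for n in("wrist","scene")]
for n,i in zip(("wrist","scene"),im): cv2.imwrite(f"pics/{n}5.png",i)
np.save("o5.npy",o,allow_pickle=True)
cv2.imwrite("pics/z5.png",np.hstack([cv2.resize(im[0],(400,300)),cv2.resize(im[1][270:420,300:500],(400,300),interpolation=cv2.INTER_CUBIC)]))
Rb=brk(np.radians(8)); R,p=tool(Rb,(.642,.042,.065),(.0025,-.0205,.0425)); go(R,p,.08,o)
E
```

```text
[ 0.13  0.44 -0.3   2.07 -0.96  0.83  0.64]
twist [ 0.001  -0.4974 -0.0362] shift after [-0.441  1.016  0.859] before [-0.787  1.104 -0.357] goal [0.6504 0.1299 0.1058]
```

View pics/z5.png

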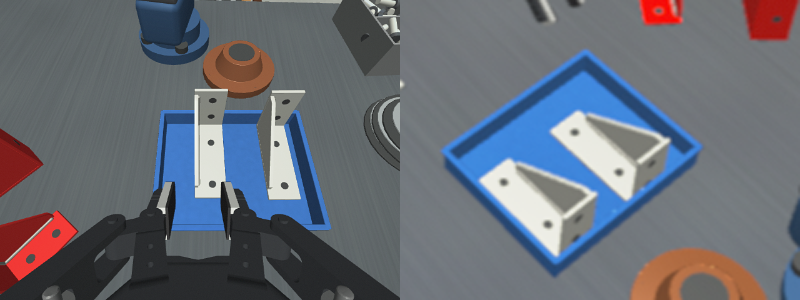

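The left bracket lies flat beside the stored one, against the +x wall. Now the right-hand bracket.

>>> servo_tool --xyz '[[0.12, 0, -0.12], [0.12, 0, -0.12], [0.12, 0, -0.12], [0.12, 0, -0.12], [0.12, 0, -0.12], [0, 0, 0], [0, 0, 0], [0, 0, 0], [0, 0, 0], [0, 0, 0]]' --twist '[[0, 0, 0], [0, 0, 0], [0, 0, 0], [0, 0, 0], [0, 0, 0], [0, -0.031, -0.0023], [0, -0.031, -0.0023], [0, -0.031, -0.0023], [0, -0.031, -0.0023], [0, -0.031, -0.0023]]' --fingers 0.55

```text
clock: 14.0
position: [0.4785, 0.2495, 0.2748]
orientation: [0.673, 0.725, 0.105, -0.099]
wrist_force: [0.3, -0.8, -0.2]
width: 0.047
grasp_force: 0.0
```

>>> servo_tool --xyz '[[0, 0, 0], [0, 0, 0], [0, 0, 0], [0, 0, 0], [0, 0, 0], [0, 0, 0], [0, 0, 0], [0, 0, 0], [0, 0, 0], [0, 0, 0]]' --twist '[[0, -0.031, -0.0023], [0, -0.031, -0.0023], [0, -0.031, -0.0023], [0, -0.031, -0.0023], [0, -0.031, -0.0023], [0, -0.031, -0.0023], [0, -0.031, -0.0023], [0, -0.031, -0.0023], [0, -0.031, -0.0023], [0, -0.031, -0.0023]]'

```text
clock: 14.83
position: [0.4779, 0.2501, 0.2743]
orientation: [0.617, 0.711, -0.219, 0.256]
wrist_force: [-0.4, -0.6, 1.0]
width: 0.0469
grasp_force: 0.0
```

```bash
python3 - <<'E'
from h import *
o=manip.get_obs(); print(o["joints"].round(2))
Rb=brk(np.radians(8)); R,p=tool(Rb,(.642,.042,.065),(.0025,-.0205,.0425)); go(R,p,.08,o)
E
```

```text
[-0.67  0.46 -0.22  1.62  0.58  1.59 -0.89]
twist [ 0.0015 -0.0315 -0.0003] shift after [0.119 1.027 1.469] before [-0.026  1.02   1.478] goal [0.6504 0.1299 0.1058]
```

>>> servo_tool --xyz '[[0, 0, 0], [0.013, 0.114, 0.163], [0.013, 0.114, 0.163], [0.013, 0.114, 0.163], [0.013, 0.114, 0.163], [0.013, 0.114, 0.163], [0.013, 0.114, 0.163], [0.013, 0.114, 0.163], [0.013, 0.114, 0.163], [0.013, 0.114, 0.163]]' --twist '[[0, -0.031, 0], [0, 0, 0], [0, 0, 0], [0, 0, 0], [0, 0, 0], [0, 0, 0], [0, 0, 0], [0, 0, 0], [0, 0, 0], [0, 0, 0]]'

```text
clock: 15.67
position: [0.6515, 0.1298, 0.1044]
orientation: [0.607, 0.698, -0.248, 0.288]
wrist_force: [-0.2, -0.1, 0.2]
width: 0.0466
grasp_force: 0.0
```

>>> servo_tool --xyz '[[0, 0, 0], [0, 0, 0]]' --twist '[[0, 0, 0], [0, 0, 0]]'

```text
clock: 15.83
position: [0.6508, 0.1289, 0.1043]
orientation: [0.607, 0.698, -0.249, 0.287]
wrist_force: [-0.5, 0.3, 0.3]
width: 0.0471
grasp_force: 0.0
```

```bash
python3 - <<'E'
from h import *
o=manip.get_obs(); im=optics.camera("wrist"); cv2.imwrite("pics/w6.png",im[:,:,::-1]); np.save("o6.npy",o,allow_pickle=True)
print(o["joints"].round(2))
Rb=brk(np.radians(8)); ob=np.array([.642,.042,.065]); R,p=tool(Rb,ob,(.0025,-.0205,.0425))
go(R,p,0,o); c=cam("wrist",o)
for q in((48,-20.5,78),(-50,-20.5,14),(-65,23,0),(-65,-23,0),(60,23,85),(60,-23,85)): print(q,proj(c,ob+Rb@(np.array(q)/1000)).round(0))
E
```

```text
[-0.49  0.8  -0.09  1.5   0.79  1.33 -0.82]
twist [ 0.0001 -0.0016 -0.0004] shift after [-0.003 -0.002  0.521] before [-0.005 -0.002  0.521] goal [0.6582 0.0738 0.0493]
(48, -20.5, 78) [[316. 171.]]
(-50, -20.5, 14) [[317. 355.]]
(-65, 23, 0) [[251. 382.]]
(-65, -23, 0) [[320. 382.]]
(60, 23, 85) [[245. 148.]]
(60, -23, 85) [[320. 148.]]
```

View pics/w6.png

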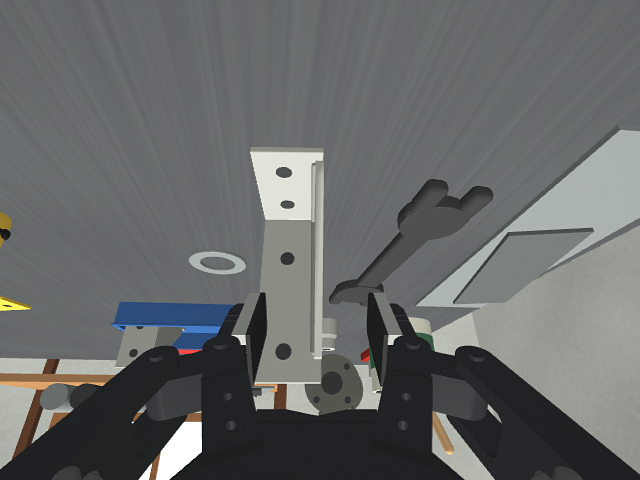

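The web (column ~319) is centred and within 2 mm of prediction. I'll advance, grip and lift.

>>> servo_tool --xyz '[[0, 0, 0.1], [0, 0, 0.1], [0, 0, 0.1], [0, 0, 0.1], [0, 0.005, 0.07], [0, 0, 0.05], [0, 0, 0], [0, 0, 0]]' --twist '[[0, 0, 0], [0, 0, 0], [0, 0, 0], [0, 0, 0], [0, 0, 0], [0, 0, 0], [0, 0, 0], [0, 0, 0]]'

```text
clock: 16.55
position: [0.6601, 0.0753, 0.0511]
orientation: [0.608, 0.697, -0.248, 0.288]
wrist_force: [0.1, -0.2, -0.9]
width: 0.047
grasp_force: 0.0
```

>>> servo_tool --xyz '[[0, 0, 0], [0, 0, 0], [0, 0, 0], [0, 0, 0], [0, 0, 0], [0, 0, 0]]' --twist '[[0, 0, 0], [0, 0, 0], [0, 0, 0], [0, 0, 0], [0, 0, 0], [0, 0, 0]]' --fingers 0 --grip_force 90

```text
clock: 17.05
position: [0.6602, 0.076, 0.0518]
orientation: [0.608, 0.698, -0.247, 0.288]
wrist_force: [-2.4, 2.0, 4.9]
width: 0.003
grasp_force: 89.2
```

>>> servo_tool --xyz '[[-0.03, 0, -0.03], [-0.08, 0, -0.08], [-0.12, 0, -0.12], [-0.12, 0, -0.12], [-0.12, 0, -0.12], [-0.12, 0, -0.12], [-0.12, 0, -0.12], [0, 0, 0]]' --twist '[[0, 0, 0], [0, 0, 0], [0, 0, 0], [0, 0, 0], [0, 0, 0], [0, 0, 0], [0, 0, 0], [0, 0, 0]]'

```text
clock: 17.72
position: [0.661, 0.0748, 0.2083]
orientation: [0.609, 0.697, -0.245, 0.29]
wrist_force: [0.9, 0.1, -4.7]
width: 0.0027
grasp_force: 88.5
```

```bash
python3 - <<'E'
from h import *
o=manip.get_obs(); print(o["joints"].round(2))
im=optics.camera("wrist"); cv2.imwrite("pics/w7.png",im[:,:,::-1])
# right tray: centre from mean of triangulated + refine by hull in scene & side with outer-size constraint
ps=np.radians(3)
for n,lab in(("scene",(232,202)),("side",(419,325))):
    i=cv2.imread(f"pics/{n}0.png"); m=cv2.inRange(cv2.cvtColor(i,cv2.COLOR_BGR2HSV),(105,120,60),(125,255,255))
    _,L=cv2.connectedComponents(m); k=np.argwhere(L==L[lab[1],lab[0]])[:,::-1]; X=ray(cam(n),k,.033)
    for p in(0,1,2,3,4,5):
        r=np.radians(p); A=X@np.array([[np.cos(r),-np.sin(r)],[np.sin(r),np.cos(r)]]); print(n,p,A.min(0).round(4),A.max(0).round(4))
Rb=lying(ps); ob=np.array([.528,-.306,0])+Rb@np.array([.010,-.035,.14])
R,p=tool(Rb,ob,(.0025,-.0205,.0425)); go(R,p,0,o)
E
```

```text
[-0.42  0.65 -0.08  1.52  0.79  1.38 -0.68]
scene 0 [ 0.4092 -0.4061] [ 0.6478 -0.1875]
scene 1 [ 0.4049 -0.4139] [ 0.6415 -0.1982]
scene 2 [ 0.4004 -0.4216] [ 0.6352 -0.2088]
scene 3 [ 0.3949 -0.4294] [ 0.63   -0.2188]
scene 4 [ 0.388  -0.4401] [ 0.6257 -0.2265]
scene 5 [ 0.3807 -0.4506] [ 0.6215 -0.2342]
side 0 [ 0.3984 -0.4176] [ 0.6378 -0.2119]
side 1 [ 0.3938 -0.4247] [ 0.6315 -0.2227]
side 2 [ 0.389  -0.4317] [ 0.625  -0.2336]
side 3 [ 0.3835 -0.4393] [ 0.6185 -0.2438]
side 4 [ 0.3759 -0.4495] [ 0.6136 -0.2508]
side 5 [ 0.3683 -0.4595] [ 0.6089 -0.2578]
twist [0.004  0.497  0.0307] shift after [-1.823 -0.648 -1.455] before [-1.43  -0.85   1.759] goal [ 0.5821 -0.2774  0.1693]
```

>>> servo_tool --xyz '[[0, 0, 0], [0, 0, 0], [0, 0, 0], [0, 0, 0], [0, 0, 0], [0, 0, 0], [0, 0, 0], [0, 0, 0], [0, 0, 0], [0, 0, 0]]' --twist '[[0, 0.031, 0.002], [0, 0.031, 0.002], [0, 0.031, 0.002], [0, 0.031, 0.002], [0, 0.031, 0.002], [0, 0.031, 0.002], [0, 0.031, 0.002], [0, 0.031, 0.002], [0, 0.031, 0.002], [0, 0.031, 0.002]]'

```text
clock: 18.6
position: [0.6592, 0.0741, 0.2019]
orientation: [0.674, 0.732, 0.076, -0.066]
wrist_force: [0.2, 0.2, -6.3]
width: 0.0023
grasp_force: 88.3
```

>>> servo_tool --xyz '[[0, 0, 0], [0, 0, 0], [0, 0, 0], [0, 0, 0], [0, 0, 0], [0, 0, 0], [0, 0, 0], [0, 0, 0]]' --twist '[[0, 0.031, 0.002], [0, 0.031, 0.002], [0, 0.031, 0.002], [0, 0.031, 0.002], [0, 0.031, 0.002], [0, 0.031, 0.002], [0, 0, 0], [0, 0, 0]]'

```text
clock: 19.27
position: [0.659, 0.0729, 0.2]
orientation: [0.638, 0.67, 0.262, -0.274]
wrist_force: [0.3, 0.4, -5.8]
width: 0.0028
grasp_force: 88.6
```

```bash
python3 - <<'E'
from h import *
o=manip.get_obs(); print(o["joints"].round(2),o["width"])
print("yellow",ray(cam("side"),[(275,385),(300,362)],0).round(2).tolist())
Rb=lying(np.radians(2.6)); ob=np.array([.525,-.309,0])+Rb@np.array([.005,-.035,.14])
R,p=tool(Rb,ob,(.0025,-.0205,.0425)); go(R,p,0,o)
E
```

```text
[ 0.56  0.72 -0.6   1.53 -0.44  1.13  0.34] 0.0027794233852006228
yellow [[0.2, -0.28], [0.27, -0.26]]
twist [0.     0.0023 0.0008] shift after [-1.817 -0.638 -1.527] before [-1.826 -0.642 -1.514] goal [ 0.5795 -0.2858  0.1693]
```

>>> servo_tool --xyz '[[-0.151, -0.053, -0.127], [-0.151, -0.053, -0.127], [-0.151, -0.053, -0.127], [-0.151, -0.053, -0.127], [-0.151, -0.053, -0.127], [-0.151, -0.053, -0.127], [-0.151, -0.053, -0.127], [-0.151, -0.053, -0.127], [-0.151, -0.053, -0.127], [-0.151, -0.053, -0.127]]' --twist '[[0, 0, 0], [0, 0, 0], [0, 0, 0], [0, 0, 0], [0, 0, 0], [0, 0, 0], [0, 0, 0], [0, 0, 0], [0, 0, 0], [0, 0, 0]]'

```text
clock: 20.1
position: [0.5948, -0.2241, 0.1783]
orientation: [0.637, 0.672, 0.262, -0.273]
wrist_force: [1.1, -0.2, -5.5]
width: 0.0026
grasp_force: 88.8
```

>>> servo_tool --xyz '[[-0.151, -0.053, -0.127], [-0.151, -0.053, -0.127], [0, 0, 0], [0, 0, 0]]' --twist '[[0, 0, 0], [0, 0, 0], [0, 0, 0], [0, 0, 0]]'

```text
clock: 20.43
position: [0.5819, -0.2845, 0.1729]
orientation: [0.638, 0.671, 0.262, -0.273]
wrist_force: [0.7, 1.0, -5.0]
width: 0.0028
grasp_force: 88.8
```

```bash
python3 - <<'E'
from h import *
o=manip.get_obs(); print(o["joints"].round(2))
im=[optics.camera(n)[:,:,::-1] for n in("side","scene","wrist")]
for n,i in zip(("side","scene","wrist"),im): cv2.imwrite(f"pics/{n}8.png",i)
a=im[0][240:400,320:520]; b=im[1][130:250,165:315]
cv2.imwrite("pics/z8.png",np.hstack([cv2.resize(x,(400,320),interpolation=cv2.INTER_CUBIC) for x in(a,b)]))
Rb=lying(np.radians(2.6)); ob=np.array([.525,-.309,0])+Rb@np.array([.005,-.035,.14]); t=np.array([.525,-.309,0])
R,p=tool(Rb,ob,(.0025,-.0205,.0425)); go(R,p,0,o)
c=cam("scene"); d=cam("side")
f=lambda X:(((proj(d,X)[0]-[320,240])*2).round().tolist(),((proj(c,X)[0]-[165,130])*400/150+[400,0]).round().tolist())
for q in((65,23,85),(65,-23,85),(-65,23,0),(-65,-23,0),(65,-23,0)): print(q,*f(ob+Rb@(np.array(q)/1000)))
for q in((89,109,33),(89,-109,33),(-89,-109,33),(-89,109,33)): print("tray",q,*f(t+Rb@(np.array(q)/1000)))
E
```

```text
[ 0.92  0.87 -0.46  1.26 -0.28  1.53  0.66]
twist [0.     0.0031 0.0015] shift after [-0.022 -0.016  0.012] before [-0.022 -0.016  0.012] goal [ 0.5795 -0.2858  0.1693]
(65, 23, 85) [166.0, -7.0] [597.0, 63.0]
(65, -23, 85) [200.0, -24.0] [556.0, 83.0]
(-65, 23, 0) [241.0, 126.0] [535.0, 73.0]
(-65, -23, 0) [274.0, 107.0] [496.0, 91.0]
(65, -23, 0) [192.0, 33.0] [568.0, 153.0]
tray (89, 109, 33) [56.0, 149.0] [723.0, 173.0]
tray (89, -109, 33) [204.0, 70.0] [549.0, 267.0]
tray (-89, -109, 33) [311.0, 169.0] [456.0, 179.0]
tray (-89, 109, 33) [156.0, 263.0] [626.0, 94.0]
```

View pics/z8.png

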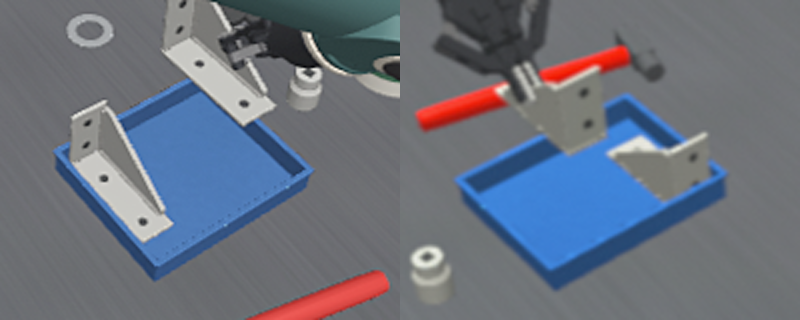

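Tray and bracket corners match the predictions within about 2 px, level over the free side. I'll lower it.

>>> servo_tool --xyz '[[-0.05, 0, 0.05], [-0.05, 0, 0.05], [-0.05, 0, 0.05], [-0.05, 0, 0.05], [-0.05, 0, 0.05], [-0.05, 0, 0.05], [-0.05, 0, 0.05], [-0.05, 0, 0.05], [-0.05, 0, 0.05], [-0.05, 0, 0.05]]' --twist '[[0, 0.004, 0], [0, 0, 0], [0, 0, 0], [0, 0, 0], [0, 0, 0], [0, 0, 0], [0, 0, 0], [0, 0, 0], [0, 0, 0], [0, 0, 0]]'

```text
clock: 21.42
position: [0.5821, -0.2831, 0.0655]
orientation: [0.636, 0.669, 0.268, -0.278]
wrist_force: [-0.1, 0.4, -5.1]
width: 0.0024
grasp_force: 88.9
```

>>> servo_tool --xyz '[[-0.04, 0, 0.04], [-0.04, 0, 0.04], [-0.02, 0, 0.02], [0, 0, 0], [0, 0, 0]]' --twist '[[0, 0, 0], [0, 0, 0], [0, 0, 0], [0, 0, 0], [0, 0, 0]]'

```text
clock: 21.83
position: [0.5823, -0.2829, 0.0455]
orientation: [0.635, 0.669, 0.268, -0.278]
wrist_force: [0.1, 0.1, -5.7]
width: 0.003
grasp_force: 88.8
```

```bash
python3 - <<'E'
from h import *
o=manip.get_obs(); print(o["joints"].round(2),o["wrist_force"],o["position"])
Rb=lying(np.radians(2.6)); ob=np.array([.525,-.309,0])+Rb@np.array([.005,-.035,.006])
R,p=tool(Rb,ob,(.0025,-.0205,.0425)); go(R,p,0,o)
E
```

```text
[ 0.91  1.03 -0.44  1.28 -0.25  1.39  0.74] [ 0.09909403  0.11903713 -5.70555405] [ 0.58229929 -0.282933    0.04548196]
twist [ 0.0003 -0.0024  0.0019] shift after [-0.061 -0.019  0.035] before [-0.061 -0.02   0.035] goal [ 0.5795 -0.2858  0.0353]
```

>>> servo_tool --xyz '[[-0.01, 0, 0.01], [-0.01, 0, 0.01], [-0.008, 0, 0.008], [0, 0, 0]]' --twist '[[0, 0, 0], [0, 0, 0], [0, 0, 0], [0, 0, 0]]'

```text
clock: 22.17
position: [0.5821, -0.2829, 0.0392]
orientation: [0.636, 0.669, 0.268, -0.278]
wrist_force: [-0.9, -0.3, -5.6]
width: 0.0025
grasp_force: 88.8
```

>>> servo_tool --xyz '[[-0.005, 0, 0.005], [-0.005, 0, 0.005], [0, 0, 0]]' --twist '[[0, 0, 0], [0, 0, 0], [0, 0, 0]]'

```text
clock: 22.42
position: [0.5825, -0.2829, 0.0388]
orientation: [0.635, 0.669, 0.268, -0.278]
wrist_force: [-5.5, -0.2, 10.4]
width: 0.0028
grasp_force: 90.6
```

>>> servo_tool --xyz '[[0.006, 0, -0.006], [0.015, 0, 0.015], [0.015, 0, 0.015], [0, 0, 0]]' --twist '[[0, 0, 0], [0, 0, 0], [0, 0, 0], [0, 0, 0]]'

```text
clock: 22.75
position: [0.5821, -0.2757, 0.0389]
orientation: [0.635, 0.669, 0.268, -0.278]
wrist_force: [0.2, 2.3, -1.5]
width: 0.0026
grasp_force: 89.1
```

>>> servo_tool --xyz '[[0.006, 0, 0.006], [0.006, 0, 0.006], [0, 0, 0]]' --twist '[[0, 0, 0], [0, 0, 0], [0, 0, 0]]'

```text
clock: 23.0
position: [0.5819, -0.2739, 0.0389]
orientation: [0.635, 0.669, 0.268, -0.278]
wrist_force: [1.0, -2.1, 0.7]
width: 0.0029
grasp_force: 89.9
```

>>> servo_tool --xyz '[[0.006, 0, 0.006], [0, 0, 0], [0, 0, 0]]' --twist '[[0, 0, 0], [0, 0, 0], [0, 0, 0]]'

```text
clock: 23.25
position: [0.5818, -0.2727, 0.0388]
orientation: [0.635, 0.669, 0.268, -0.278]
wrist_force: [0.2, -2.9, 3.7]
width: 0.0028
grasp_force: 90.2
```

>>> servo_tool --xyz '[[0.006, 0, 0.006], [0, 0, 0], [0, 0, 0]]' --twist '[[0, 0, 0], [0, 0, 0], [0, 0, 0]]'

```text
clock: 23.5
position: [0.5818, -0.2715, 0.0388]
orientation: [0.635, 0.669, 0.268, -0.278]
wrist_force: [1.3, -3.9, 3.3]
width: 0.0027
grasp_force: 90.4
```

>>> servo_tool --xyz '[[0.006, 0, 0.006], [0, 0, 0], [0, 0, 0]]' --twist '[[0, 0, 0], [0, 0, 0], [0, 0, 0]]'

```text
clock: 23.75
position: [0.5817, -0.2702, 0.0389]
orientation: [0.635, 0.669, 0.268, -0.278]
wrist_force: [-0.0, -4.2, 5.2]
width: 0.0026
grasp_force: 90.5
```

>>> servo_tool --xyz '[[0.006, 0, 0.006], [0, 0, 0], [0, 0, 0]]' --twist '[[0, 0, 0], [0, 0, 0], [0, 0, 0]]'

```text
clock: 24.0
position: [0.5817, -0.2697, 0.0389]
orientation: [0.636, 0.669, 0.268, -0.278]
wrist_force: [1.0, -7.8, 6.4]
width: 0.0029
grasp_force: 90.9
```

>>> servo_tool --xyz '[[0.006, 0, 0.006], [0, 0, 0], [0, 0, 0]]' --twist '[[0, 0, 0], [0, 0, 0], [0, 0, 0]]'

```text
clock: 24.25
position: [0.5817, -0.2697, 0.0388]
orientation: [0.636, 0.668, 0.267, -0.277]
wrist_force: [1.3, -14.2, 6.1]
width: 0.0025
grasp_force: 91.7
```

It has met the wall: y stays at -0.2697 while the force rises. I'll release and withdraw.

>>> servo_tool --xyz '[[0.005, 0, 0.005], [0, 0, 0]]' --twist '[[0, 0, 0], [0, 0, 0]]'

```text
clock: 24.42
position: [0.5817, -0.2696, 0.0389]
orientation: [0.637, 0.668, 0.267, -0.276]
wrist_force: [2.0, -19.4, 7.5]
width: 0.0025
grasp_force: 92.2
```

>>> servo_tool --xyz '[[0, 0, 0], [0, 0, 0], [0, 0, 0], [0, 0, 0], [0, 0, 0]]' --twist '[[0, 0, 0], [0, 0, 0], [0, 0, 0], [0, 0, 0], [0, 0, 0]]' --fingers 0.4

```text
clock: 24.83
position: [0.5814, -0.2661, 0.0385]
orientation: [0.635, 0.669, 0.268, -0.279]
wrist_force: [-0.3, -1.0, 0.2]
width: 0.0342
grasp_force: 0.0
```

>>> servo_tool --xyz '[[0, 0, -0.05], [0, 0, -0.1], [0, 0, -0.15], [0, 0, -0.15], [0, 0, -0.15], [0, 0, -0.15], [0, 0, -0.15], [0, 0, -0.15], [0, 0, 0], [0, 0, 0]]' --twist '[[0, 0, 0], [0, 0, 0], [0, 0, 0], [0, 0, 0], [0, 0, 0], [0, 0, 0], [0, 0, 0], [0, 0, 0], [0, 0, 0], [0, 0, 0]]'

```text
clock: 25.67
position: [0.5865, -0.3796, 0.1498]
orientation: [0.636, 0.669, 0.268, -0.277]
wrist_force: [-0.6, 0.1, -0.0]
width: 0.0341
grasp_force: 0.0
```

```bash
python3 - <<'E'
from h import *
for n in("scene","side","wrist"):
    o=manip.get_obs(); i=optics.camera(n)[:,:,::-1]; cv2.imwrite(f"pics/{n}9.png",i)
    c=cam(n,o); hsv=cv2.cvtColor(np.ascontiguousarray(i),cv2.COLOR_BGR2HSV)
    # blobs of pale grey (bracket) near the predicted plate-top edges; predicted pixel for the plate top-edge middle
    for nm,t,ps,y in(("L",(.530,.325,0),2.3,.035),("Lst",(.530,.325,0),2.3,-.070),("R",(.525,-.309,0),2.6,-.035),("Rst",(.525,-.309,0),2.6,.070)):
        Rb=lying(np.radians(ps)); X=np.array(t)+Rb@np.array([.020,y,.004]); P=proj(c,np.array([X+Rb@(np.array(q)/1000) for q in((62,23,85),(62,-23,85),(60,0,45),(-65,0,5),(0,0,5))])).round()
        v=[i[int(p[1]),int(p[0])].tolist() if 0<=p[0]<640 and 0<=p[1]<480 else None for p in P[2:]]
        print(n,nm,P.tolist(),v)
E
```

```text
scene L [[434.0, 339.0], [419.0, 351.0], [424.0, 355.0], [382.0, 330.0], [402.0, 348.0]] [[119, 126, 125], [223, 213, 198], [223, 232, 232]]
scene Lst [[399.0, 367.0], [382.0, 380.0], [389.0, 383.0], [348.0, 355.0], [368.0, 374.0]] [[119, 126, 125], [226, 235, 235], [226, 235, 235]]
scene R [[247.0, 197.0], [233.0, 205.0], [241.0, 212.0], [218.0, 200.0], [231.0, 211.0]] [[119, 126, 125], [218, 202, 186], [115, 122, 122]]
scene Rst [[279.0, 181.0], [265.0, 188.0], [273.0, 195.0], [248.0, 184.0], [261.0, 195.0]] [[119, 126, 126], [219, 202, 187], [115, 122, 122]]
side L [[248.0, 150.0], [262.0, 145.0], [257.0, 159.0], [278.0, 191.0], [268.0, 180.0]] [[109, 110, 76], [129, 130, 92], [118, 119, 83]]
side Lst [[280.0, 139.0], [293.0, 134.0], [287.0, 148.0], [309.0, 179.0], [298.0, 169.0]] [[128, 129, 91], [133, 133, 95], [135, 136, 98]]
side R [[394.0, 278.0], [410.0, 269.0], [401.0, 286.0], [435.0, 333.0], [416.0, 314.0]] [[138, 141, 141], [156, 169, 174], [192, 196, 197]]
side Rst [[356.0, 297.0], [373.0, 288.0], [365.0, 305.0], [398.0, 355.0], [380.0, 334.0]] [[137, 141, 141], [193, 200, 201], [192, 196, 196]]
wrist L [[271.0, -126.0], [297.0, -126.0], [286.0, -94.0], [284.0, -34.0], [286.0, -52.0]] [None, None, None]
wrist Lst [[331.0, -126.0], [358.0, -126.0], [343.0, -94.0], [343.0, -34.0], [342.0, -51.0]] [None, None, None]
wrist R [[263.0, 151.0], [317.0, 152.0], [293.0, 183.0], [290.0, 325.0], [293.0, 258.0]] [[127, 133, 131], [193, 118, 64], [215, 224, 223]]
wrist Rst [[138.0, 151.0], [193.0, 151.0], [182.0, 182.0], [170.0, 325.0], [184.0, 258.0]] [[122, 129, 126], [152, 114, 85], [213, 223, 221]]
```

```bash
python3 - <<'E'
from h import *
def chk(img,o,t,ps,ys):
    i=cv2.imread(img); c=cam("wrist",o); Rb=lying(np.radians(ps)); s=cv2.cvtColor(i,cv2.COLOR_BGR2HSV)[:,:,1]; v=i.max(2)
    for y in ys:
        for dy in(-.015,0,.015):
            X=np.array(t)+Rb@np.array([.085,y+dy,.089]); u,w=proj(c,X)[0]; u=int(round(u)); rows=np.arange(int(w)-15,int(w)+16)
            g=np.abs(np.diff(i[rows,u].astype(int),axis=0)).sum(1); k=rows[np.argmax(g>45)]+.5
            L=Rb.T@(np.r_[ray(c,(u,k),.089)[0],0]-np.array(t)); print(img,y,dy,"x in tray of plate top",L[0].round(4),"pred row",round(w,1),"edge",k)
chk("pics/wrist9.png",manip.get_obs(),(.525,-.309,0),2.6,(-.035,.07))
chk("pics/wrist5.png",np.load("o5.npy",allow_pickle=True).item(),(.530,.325,0),2.3,(.035,-.07))
E
```

```text
pics/wrist9.png -0.035 -0.015 x in tray of plate top 0.089 pred row 149.0 edge 145.5
pics/wrist9.png -0.035 0 x in tray of plate top 0.0889 pred row 149.0 edge 145.5
pics/wrist9.png -0.035 0.015 x in tray of plate top 0.0888 pred row 148.9 edge 145.5
pics/wrist9.png 0.07 -0.015 x in tray of plate top 0.086 pred row 148.4 edge 147.5
pics/wrist9.png 0.07 0 x in tray of plate top 0.0859 pred row 148.3 edge 147.5
pics/wrist9.png 0.07 0.015 x in tray of plate top 0.0858 pred row 148.2 edge 147.5
pics/wrist5.png 0.035 -0.015 x in tray of plate top 0.0855 pred row 141.9 edge 141.5
pics/wrist5.png 0.035 0 x in tray of plate top 0.0994 pred row 141.9 edge 129.5
pics/wrist5.png 0.035 0.015 x in tray of plate top 0.0855 pred row 141.9 edge 141.5
pics/wrist5.png -0.07 -0.015 x in tray of plate top 0.0831 pred row 141.8 edge 143.5
pics/wrist5.png -0.07 0 x in tray of plate top 0.0831 pred row 141.8 edge 143.5
pics/wrist5.png -0.07 0.015 x in tray of plate top 0.0831 pred row 141.9 edge 143.5
```

```bash
python3 - <<'E'
from h import *
for n in("wrist","scene"):
  i=cv2.imread(f"pics/{n}9.png"); c=cam(n,manip.get_obs()); Rb=lying(np.radians(2.6)); t=np.array((.525,-.309,0)); hsv=cv2.cvtColor(i,cv2.COLOR_BGR2HSV)
  for y in(-.035,.07):
    for dy in(-.018,-.01,0,.01,.018):
        xs=np.arange(-.07,.02,.0005); P=proj(c,np.array([t+Rb@np.array([x,y+dy,.009]) for x in xs]))
        S=cv2.remap(hsv[:,:,1],P[:,0].astype(np.float32),P[:,1].astype(np.float32),cv2.INTER_LINEAR).ravel()
        k=np.argmax((S<80)); print(n,y,dy,"tip x",xs[k].round(4),S[::20])
E
```

```text
wrist -0.035 -0.018 tip x -0.042 [172 171 169   9  12  15  14  14  16  15]
wrist -0.035 -0.01 tip x -0.042 [171 170 170   9  10  11  10  10  11  10]
wrist -0.035 0 tip x -0.042 [170 170 170  10  12   8  10  10  10  10]
wrist -0.035 0.01 tip x -0.0565 [170 112  30  23  13  13  10  10  11  11]
wrist -0.035 0.018 tip x -0.07 [ 4  6 19 10  8  8 10 10 11 11]
wrist 0.07 -0.018 tip x -0.07 [ 30  87 170  10  11  13  15  17  18  15]
wrist 0.07 -0.01 tip x -0.07 [ 17 156 170  12  11  11  11  11  15  15]
wrist 0.07 0 tip x -0.07 [ 20 170 169  12  11  11  12  11  12  11]
wrist 0.07 0.01 tip x -0.0445 [171 169 169  11  12  13  12  13  11  11]
wrist 0.07 0.018 tip x -0.0445 [170 171 170  13  13  12  11  12  12  12]
scene -0.035 -0.018 tip x -0.046 [180 182 153  12  15  17  16  16  17  16]
scene -0.035 -0.01 tip x -0.0455 [181 182 156   9  15  15  16  15  14  16]
scene -0.035 0 tip x -0.0455 [181 181 165   9  15  14  15  15  15  15]
scene -0.035 0.01 tip x -0.0455 [182 181 159   8  10  11  15  14  15  14]
scene -0.035 0.018 tip x -0.0445 [182 181 164  14  13   9   9  14  15  13]
scene 0.07 -0.018 tip x -0.047 [180 180 134   9  20  16  11  17  17   6]
scene 0.07 -0.01 tip x -0.048 [181 182 118  15  15  14  15  17  15  15]
scene 0.07 0 tip x -0.048 [180 182 116  11  14  15  15  13  15  15]
scene 0.07 0.01 tip x -0.048 [181 181 117   9  15  14  15  15  15  15]
scene 0.07 0.018 tip x -0.048 [182 182 115   9  11  17  15  15  15  13]
```

Seen from opposite sides, both ends of the bracket show the same offset, so it is flat, square and against the wall. Handing in.

```bash
python3 -c "
from station import manip
print(manip.sign_off(), manip.get_obs()['clock'])"
```

```text
the job is handed in; nothing more can be done
the job is handed in; nothing more can be done
```

I handed the job in at about 26 s: both brackets are set down flat in the trays of their own hand, beside the stored ones and against the same end wall, as far as the camera and force readings show; no verdict came back.

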